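# Fit the three-hole cabinet leg onto its studs

### The arm

A 6-joint arm with a two-finger parallel gripper is mounted at the origin on the work surface. World frame = base frame: x ahead of the robot, y to its left, z up, the work surface at z = 0. Lengths are in mm, angles in rad, forces in N, time in s.
With the tool pointing down it reaches from about 275 to 725 mm from the base axis. Payload 5.6 kg.
Tool frame: the origin (TCP) lies on the front face of the gripper's body, between the roots of the fingers; the fingertips stand 73 mm ahead of it and the grasp point (between the pads) lies 54 mm ahead of it; z points along the fingers, y is the line along which they close (so a half turn about z gives the same grasp; the last joint's range is limited). The gripper opens to 85 mm and grips with 20 to 120 N. Pads are 22 mm wide; open, the fingers measure 114 mm over their backs; the gripper's body (76 mm by 85 mm) begins 54 mm behind the grasp point. The pads swing forward as they close: fully open they stand 13 mm farther back than shut.
Start: joints at [-1.038, 0.255, 0.108, 0, -1.424, -0.285], TCP at [134.92, -533.188, 303.883] pointing down, gripper open.
Joint ranges: [-2.95, 2.95], [-1.21, 1.97], [-1.09, 1.5], [-2.87, 1.71], [-2.94, -0.07], [-3.05, 3.05]. Speed limits (rad/s): [2.57, 2.57, 3.14, 3.14, 3.14, 3.14].

### API

Orientations are given as a rotation vector (axis times angle).
In Python, from station import get_state, snapshot, get_calibration, hand_in gives the robot as it stands.
- The arm moves only by the tool arm_command, never from a script. Its argument "moves" is a list of rows, each an object of numbers: "x", "y", "z": the shift along the tool's x, y, z normalised to -1 to 1, where 1 is 0.2 m; "roll": the turn about the tool's z normalised to -1 to 1, where 1 is pi rad. In form: [{"x": .., "y": .., "z": .., "roll": ..}, ...]. A call has 1 to 20 rows; each row is the pose to reach, as a shift and turn from the pose commanded when the call began, along the tool's axes at that moment, turning the shorter way round; what a row does not reach only later rows make up. A row lasts 1/10 s, in which the tool goes at most 50 mm and 8.59 degrees, less where a joint would pass 70% of its speed; a pose out of reach is approached as far as the arm can. A call with a number of a shift or a turn outside -1 to 1 is refused whole. A call with a gripper value outside its range is refused whole. "gripper" is the opening, from 0 (shut) to 1 (fully open), set as the call begins (left out, the last holds). The fingers move at their own pace and stop on an object; "newtons" is the grip in N (left out, the last holds). Time passes only in rows, so rows that repeat a pose let the fingers close. It gives the time, the measured TCP pose, the force, the opening and the grip force at its end, in the units of the state.
- get_state(): the state, without advancing time (a new reading comes with each control period).
- snapshot(name): name is "scene" or "top"; returns the picture (420x560x3 uint8, red, green, blue); there is no depth.
- get_calibration(name): a dict with "K" (3x3 intrinsics, pixels), "distortion" ([k1, k2, p1, p2, k3] as OpenCV has them; the pictures are not rectified), "rvec" (rotation vector, rad) and "tvec" (3), from world to camera coordinates, as OpenCV has them. Camera axes: x right, y down, z forward; pixel columns grow to the right and rows downward; lengths in mm; the calibration is good to about 2 mm. A picture is of the moment at which its call begins. get_calibration takes no time and is no camera call.
- hand_in(): hands the job in; it is judged then, once.
The state is a dict: "t": time; "joints": joint angles; "joint_velocities": joint speeds; "joint_efforts": joint torques, N m; "tool_pos": TCP position; "tool_rot": TCP orientation; "wrist_force": force on the tool from outside, world axes, zero at the start; "ft_torque": the same for the moment, N m; "gripper_width": finger opening in mm; "gripper_force": force on a finger pad.
Only numpy, scipy, OpenCV 4.12 (cv2) and the standard library are available. Lean on these libraries where they do the work, as an engineer would, in place of code of your own. Each camera call takes 0.05 s, during which the arm holds its last target. There are 200 camera calls.

### The job

In the cabinet shop, pick up the black leg whose round flange has three holes, turn it so that its holes line up with the three brass studs on the plywood cabinet bottom, and lower it gently, without dropping it, until its flange sits flat and fully home on the steel mounting plate. Let go and leave it standing upright there; leave the two other legs standing where they are.

Things in the scene. Friction and masses are not known exactly. Their poses are not given: they have to be found in the camera images.
- leg: Leg to fit: black steel, upright, about 0.4 kg. Tube 38 mm diameter, grey cap, 120 mm tall overall. Round flange 128 mm diameter, 6 mm thick: 32 mm centre bore (30 mm deep) and THREE holes, 24 mm radially by 25 mm across, centred 42 mm from the axis, 120 degrees apart. Origin: centre of the flange's underside; z up the tube; x through the centre of one hole. Stands at any yaw.
- mount: Fixed steel disc, 132 mm diameter, 4 mm thick, on an 18 mm plywood panel. Three brass studs (8 mm diameter, tapered tips, tops 28 mm above origin) stand 42 mm from its axis, 120 degrees apart; centre hub 16 mm diameter, top 16 mm above origin. Origin: centre of the disc's underside; z up; x through one stud. A seated leg's origin is 4 mm above it; any hole suits any stud.
- leg_four: Wrong leg, leave it: same black tube, cap and height, same round 128 mm flange, but with FOUR holes 90 degrees apart. Origin: centre of the flange's underside, z up.
- leg_square: Wrong leg, leave it: same black tube, cap and height on a SQUARE flange, 106 x 106 x 6 mm, with four small holes at the corners. Origin: centre of the flange's underside, z up.

How it is judged:
By the outcome, as a careful person would: the job done as asked, in the order asked, and still so for the second after the job is handed in, with the robot touching nothing.
It also fails if it takes over 38 s, if anything falls off the work surface, if the arm or the gripper's body presses on something with over 40 N, if the wrist force passes 120 N, or if a joint passes its speed limit or range.

## Working session

There is one attempt and no reset: what is moved stays moved. The work goes in short steps, Python scripts to look and compute and a tool call to move; the robot and the scene stay as the last step left them, time stands still between calls to the robot, and variables do not carry over. Pictures are saved under pics/ and viewed, at most 10 in all, crops included, and the job is handed in when it is done.

Besides the shell and the picture viewer there is one more tool, called as name([rows], argument=value, ...), one row to a line, values as JSON. arm_command: Moves the arm, as the interface text tells. Scaled input: -1 to 1 covers 0.2 m each way for a shift and pi rad each way for a turn. Its arguments: {"type":"object","properties":{"moves":{"type":"array","items":{"type":"object","properties":{"x":{"type":"number","minimum":-1,"maximum":1},"y":{"type":"number","minimum":-1,"maximum":1},"z":{"type":"number","minimum":-1,"maximum":1},"roll":{"type":"number","minimum":-1,"maximum":1}}}},"gripper":{"type":"number"},"newtons":{"type":"number"}},"required":["moves"]}

```bash
mkdir -p pics; python3 - <<'E'
from station import *
import cv2,json
for n in("scene","top"):
    im=snapshot(n); cv2.imwrite(f"pics/{n}0.png",im[:,:,::-1])
    c=get_calibration(n); print(n,{k:[list(map(lambda v:v,r)) if hasattr(r,'__len__') else r for r in c[k]] for k in c})
s=get_state(); print(s)
E
```

```text
scene {'K': [[np.float64(519.463848913812), np.float64(0.0), np.float64(279.9174473376563)], [np.float64(0.0), np.float64(519.463848913812), np.float64(215.36089710753734)], [np.float64(0.0), np.float64(0.0), np.float64(1.0)]], 'distortion': [np.float64(-0.005530696230205552), np.float64(0.0), np.float64(0.0), np.float64(0.0), np.float64(0.0)], 'rvec': [np.float64(2.353556301093886), np.float64(1.2203622420179112), np.float64(-0.33219979454655907)], 'tvec': [np.float64(-288.50456003016103), np.float64(-363.13727912276994), np.float64(1433.5088048777814)]}
top {'K': [[np.float64(392.5558640632065), np.float64(0.0), np.float64(284.8392441898981)], [np.float64(0.0), np.float64(392.5558640632065), np.float64(218.91044789833808)], [np.float64(0.0), np.float64(0.0), np.float64(1.0)]], 'distortion': [np.float64(0.024333014627623294), np.float64(0.0), np.float64(0.0), np.float64(0.0), np.float64(0.0)], 'rvec': [np.float64(1.978286035895263), np.float64(-2.2217773974887765), np.float64(0.2557775418097335)], 'tvec': [np.float64(54.75557520331079), np.float64(545.1511791745592), np.float64(755.4325452238025)]}
{'t': 0.1, 'joints': array([-1.03842527e+00,  2.55701551e-01,  1.07135478e-01, -4.10922677e-04,
       -1.42392127e+00, -2.84623219e-01]), 'joint_velocities': array([-3.05082475e-04,  8.93247123e-04,  3.51577558e-04,  2.77673069e-03,
       -2.82440362e-05,  1.21135987e-03]), 'joint_efforts': array([-5.77857703e-03, -3.87598872e+01,  2.38474864e+01,  5.37804499e+00,
       -3.77902994e-03, -3.57212355e-05]), 'tool_pos': array([ 134.85911339, -532.87947177,  303.0812222 ]), 'tool_rot': array([ 3.88035572e-01, -3.11723415e+00, -2.69103781e-03]), 'wrist_force': array([-0.31994708, -0.50432989, -0.58146765]), 'ft_torque': array([ 0.01352143,  0.00605511, -0.0471456 ]), 'gripper_force': 0.0, 'gripper_width': 85.03886251140314}
```

View pics/top0.png

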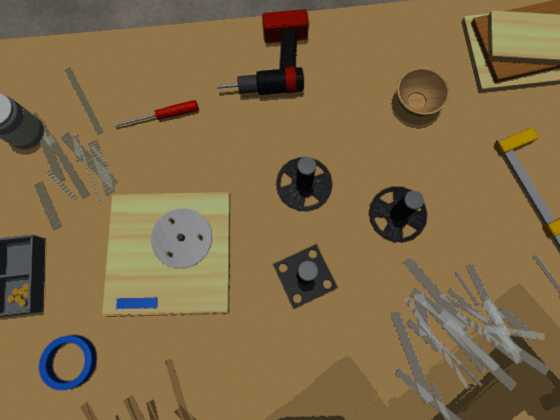

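View pics/scene0.png

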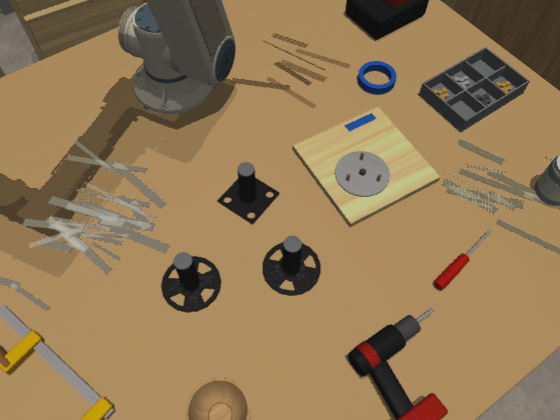

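The top picture shows the mount at about (181,238), round-flange legs at about (304,184) and (398,214), and the square one at about (305,275). I can't count the holes yet, so I'll make metric rectified close-ups.

```bash
cat > h.py <<'E'
import numpy as np,cv2
from station import *
C={n:{k:np.array(v,float) for k,v in get_calibration(n).items()} for n in("scene","top")}
def proj(n,P):
    c=C[n];return cv2.projectPoints(np.array(P,float).reshape(-1,1,3),c["rvec"],c["tvec"],c["K"],c["distortion"])[0].reshape(-1,2)
def back(n,uv,z):
    c=C[n];R=cv2.Rodrigues(c["rvec"])[0];o=-R.T@c["tvec"]
    p=cv2.undistortPoints(np.array(uv,float).reshape(-1,1,2),c["K"],c["distortion"]).reshape(-1,2)
    d=np.c_[p,np.ones(len(p))]@R
    return o+d*((z-o[2])/d[:,2])[:,None]
def rect(n,im,c,z,h=80,s=2.4):
    # x up in the picture, y left; s px per mm
    k=int(2*h*s);i,j=np.mgrid[:k,:k]
    P=np.stack([c[0]+h-i/s,c[1]+h-j/s,np.full(i.shape,z)],-1)
    q=proj(n,P).reshape(k,k,2).astype(np.float32)
    return cv2.remap(im,q[...,0],q[...,1],cv2.INTER_CUBIC)
E
python3 - <<'E'
from h import *
T=cv2.imread("pics/top0.png");S=cv2.imread("pics/scene0.png")
A=back("top",[[304,184]],6)[0];B=back("top",[[398,214]],6)[0];M=back("top",[[181,238]],22)[0];Q=back("top",[[305,275]],6)[0]
print(A,B,M,Q, back("scene",[[292,267],[191,284]],6),back("scene",[[362,174]],22))
rows=[]
for n,im in(("top",T),("scene",S)):
    r=[]
    for c,z in((A,6),(B,6),(M,22)):
        o=rect(n,im,c,z,80,1.65);o=np.clip(o.astype(float)*(2.2 if z==6 else 1),0,255).astype(np.uint8)
        cv2.drawMarker(o,(132,132),(0,255,0),0,8);r.append(o)
    rows.append(np.hstack(r))
cv2.imwrite("pics/r1.png",np.vstack(rows))
E
```

```text
[637.59118133 -62.9208361    6.        ] [ 543.18437386 -262.74250325    6.        ] [541.40141765 218.82634318  22.        ] [432.48404427 -38.95757811   6.        ] [[ 636.6866106   -63.17130415    6.        ]
 [ 543.24150192 -265.80767764    6.        ]] [[540.55008068 214.28826435  22.        ]]
```

View pics/r1.png

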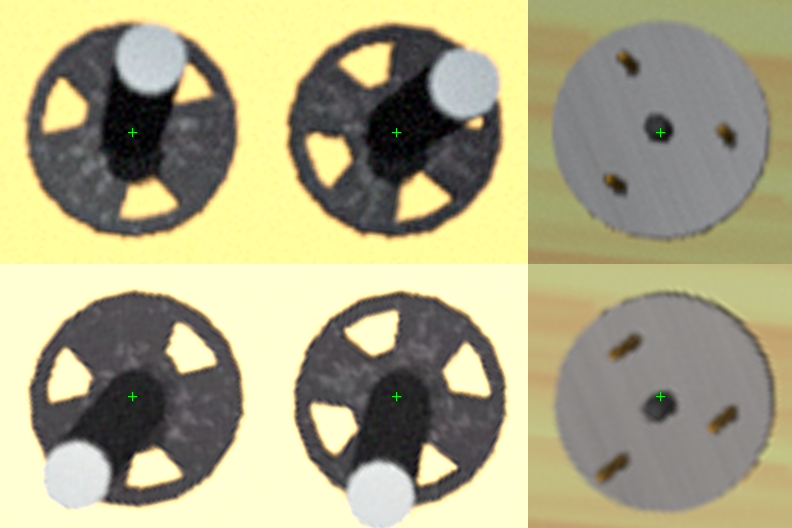

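A (near (637,-64)) has three holes, at yaw ≈72° mod 120. B has four. The mount is near (540,217), with studs at ≈24.4° mod 120. The leg must turn by about -48°. I'm moving to A now.

arm_command([
  {"x":-0.15,"y":0.08,"z":0},
  {"x":-0.35,"y":0.19,"z":0},
  {"x":-0.55,"y":0.3,"z":0},
  {"x":-0.75,"y":0.41,"z":0},
  {"x":-0.95,"y":0.52,"z":0},
], gripper=1)

```text
validation failed for argument at $.mo...
```

arm_command([
  {"x":-0.2,"y":0.11,"z":0},
  {"x":-0.4,"y":0.22,"z":0},
  {"x":-0.6,"y":0.33,"z":0},
  {"x":-0.8,"y":0.44,"z":0},
  {"x":-0.95,"y":0.52,"z":0},
])

```text
validation failed for argument at $.mo...
```

arm_command([
  {"x":-0.2,"y":0.11,"z":0},
  {"x":-0.4,"y":0.22,"z":0},
  {"x":-0.6,"y":0.33,"z":0},
  {"x":-0.8,"y":0.44,"z":0},
  {"x":-0.95,"y":0.52,"z":0},
  {"x":-0.95,"y":0.52,"z":0},
  {"x":-0.95,"y":0.52,"z":0},
])

```text
validation failed for argument at $.mo...
```

The calls were refused, with the message cut off. Perhaps every key is needed, so I'll try one row with all four.

arm_command([
  {"x":-0.15,"y":0.08,"z":0.0,"roll":0.0},
  {"x":-0.35,"y":0.19,"z":0.0,"roll":0.0},
  {"x":-0.55,"y":0.3,"z":0.0,"roll":0.0},
  {"x":-0.75,"y":0.41,"z":0.0,"roll":0.0},
  {"x":-0.95,"y":0.52,"z":0.0,"roll":0.0},
], gripper=1)

```text
t: 0.6
tool_pos: [294.4, -384.2, 303.6]
tool_rot: [0.388, -3.117, -0.001]
wrist_force: [1.8, -0.6, -0.1]
gripper_width: 85.5
gripper_force: 0.0
```

All four keys are needed in each row. The motion goes the way I predicted.

arm_command([
  {"x":-0.2,"y":0.11,"z":0.0,"roll":0.0},
  {"x":-0.4,"y":0.22,"z":0.0,"roll":0.0},
  {"x":-0.6,"y":0.33,"z":0.0,"roll":0.0},
  {"x":-0.8,"y":0.44,"z":0.0,"roll":0.0},
  {"x":-0.95,"y":0.52,"z":0.0,"roll":0.0},
])

```text
t: 1.1
tool_pos: [453.6, -236.2, 303.4]
tool_rot: [0.39, -3.117, -0.001]
wrist_force: [0.5, -1.1, 0.0]
gripper_width: 85.4
gripper_force: 0.0
```

arm_command([
  {"x":-0.2,"y":0.11,"z":0.0,"roll":0.0},
  {"x":-0.4,"y":0.22,"z":0.0,"roll":0.0},
  {"x":-0.6,"y":0.33,"z":0.0,"roll":0.0},
  {"x":-0.8,"y":0.44,"z":0.0,"roll":0.0},
  {"x":-0.95,"y":0.52,"z":0.0,"roll":0.0},
  {"x":-0.95,"y":0.52,"z":0.0,"roll":0.0},
  {"x":-0.95,"y":0.52,"z":0.0,"roll":0.0},
  {"x":-0.95,"y":0.52,"z":0.0,"roll":0.0},
])

```text
t: 1.9
tool_pos: [610.5, -91.4, 303.8]
tool_rot: [0.387, -3.117, 0.0]
wrist_force: [-0.7, -0.1, -0.0]
gripper_width: 85.0
gripper_force: 0.0
```

```bash
cat >> h.py <<'E'
def go(x,y,z):
    s=get_state();R=cv2.Rodrigues(s["tool_rot"])[0]
    print(s["t"],"at",s["tool_pos"].round(1),"yaw y",np.degrees(np.arctan2(R[1,1],R[0,1])).round(1),"q",s["joints"].round(2),"units",(R.T@(np.array([x,y,z])-s["tool_pos"])/200).round(3))
E
python3 -c "
from h import *
go(637.4,-64.1,304)"
```

```text
1.9 at [610.5 -91.4 303.8] yaw y 104.2 q [ 0.1   0.39  0.3   0.   -1.48 -1.43] units [-0.164  0.1   -0.001]
```

arm_command([
  {"x":-0.08,"y":0.05,"z":0.0,"roll":0.0},
  {"x":-0.164,"y":0.1,"z":0.05,"roll":0.0},
  {"x":-0.164,"y":0.1,"z":0.2,"roll":0.0},
  {"x":-0.164,"y":0.1,"z":0.35,"roll":0.0},
  {"x":-0.164,"y":0.1,"z":0.5,"roll":0.0},
  {"x":-0.164,"y":0.1,"z":0.65,"roll":0.0},
  {"x":-0.164,"y":0.1,"z":0.74,"roll":0.0},
  {"x":-0.164,"y":0.1,"z":0.77,"roll":0.0},
  {"x":-0.164,"y":0.1,"z":0.77,"roll":0.0},
  {"x":-0.164,"y":0.1,"z":0.77,"roll":0.0},
])

```text
t: 2.9
tool_pos: [638.5, -63.6, 151.0]
tool_rot: [-0.388, 3.116, -0.001]
wrist_force: [-0.5, -0.3, 0.2]
gripper_width: 85.5
gripper_force: 0.0
```

```bash
python3 - <<'E'
from h import *
go(637.4,-64.1,149)
ims=[]
for n in("top","scene"):
    im=snapshot(n);u=proj(n,[[637,-64,60]])[0].astype(int);c=im[max(0,u[1]-65):u[1]+65,u[0]-65:u[0]+65,::-1]
    ims.append(cv2.resize(np.ascontiguousarray(c),(390,390),interpolation=2))
cv2.imwrite("pics/g1.png",np.hstack(ims))
E
```

```text
2.9 at [638.5 -63.6 151. ] yaw y 104.2 q [ 0.14  0.51  0.1   0.   -1.15 -1.47] units [ 0.006 -0.001  0.01 ]
```

View pics/g1.png

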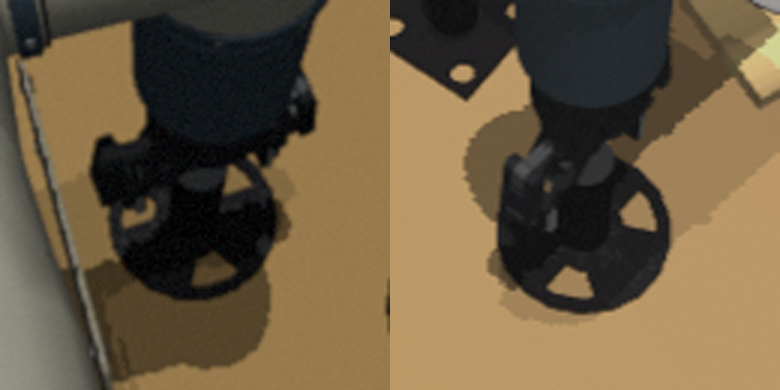

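The crop shows the three-hole leg undisturbed, with its cap (crop about (200,185)) between the open fingers. Next I close the gripper.

arm_command([
  {"x":0.0,"y":0.0,"z":0.01,"roll":0.0},
  {"x":0.0,"y":0.0,"z":0.01,"roll":0.0},
  {"x":0.0,"y":0.0,"z":0.01,"roll":0.0},
  {"x":0.0,"y":0.0,"z":0.01,"roll":0.0},
  {"x":0.0,"y":0.0,"z":0.01,"roll":0.0},
  {"x":0.0,"y":0.0,"z":0.01,"roll":0.0},
  {"x":0.0,"y":0.0,"z":0.01,"roll":0.0},
  {"x":0.0,"y":0.0,"z":0.01,"roll":0.0},
  {"x":0.0,"y":0.0,"z":0.01,"roll":0.0},
  {"x":0.0,"y":0.0,"z":0.01,"roll":0.0},
], gripper=0, newtons=60)

```text
t: 4.0
tool_pos: [638.1, -63.6, 148.3]
tool_rot: [-0.388, 3.117, -0.001]
wrist_force: [-0.4, -1.1, 2.9]
gripper_width: 37.1
gripper_force: 60.6
```

arm_command([
  {"x":0.0,"y":0.0,"z":-0.03,"roll":0.0},
  {"x":0.0,"y":0.0,"z":-0.12,"roll":0.0},
  {"x":0.0,"y":0.0,"z":-0.24,"roll":0.0},
  {"x":0.0,"y":0.0,"z":-0.36,"roll":-0.02},
  {"x":0.0,"y":0.0,"z":-0.44,"roll":-0.06},
  {"x":0.0,"y":0.0,"z":-0.46,"roll":-0.1},
  {"x":0.0,"y":0.0,"z":-0.46,"roll":-0.14},
  {"x":0.0,"y":0.0,"z":-0.46,"roll":-0.18},
  {"x":0.0,"y":0.0,"z":-0.46,"roll":-0.22},
  {"x":0.0,"y":0.0,"z":-0.46,"roll":-0.26},
  {"x":0.0,"y":0.0,"z":-0.46,"roll":-0.3},
  {"x":0.0,"y":0.0,"z":-0.46,"roll":-0.34},
  {"x":0.0,"y":0.0,"z":-0.46,"roll":-0.38},
  {"x":0.0,"y":0.0,"z":-0.46,"roll":-0.4},
  {"x":0.0,"y":0.0,"z":-0.46,"roll":-0.4},
  {"x":0.0,"y":0.0,"z":-0.46,"roll":-0.4},
])

```text
t: 5.6
tool_pos: [637.4, -63.2, 238.9]
tool_rot: [2.144, -2.295, -0.003]
wrist_force: [0.1, -0.2, -2.5]
gripper_width: 36.6
gripper_force: 60.7
```

```bash
python3 -c "
from h import *
go(541,217.4,240);s=get_state();print(s['wrist_force'],s['gripper_width'])"
```

```text
5.6 at [637.4 -63.2 238.9] yaw y 176.1 q [ 0.14  0.46  0.24 -0.   -1.36 -0.21] units [-1.367  0.577 -0.004]
[ 0.06740264 -0.24814139 -2.52227001] 36.58815548881946
```

arm_command([
  {"x":-0.06,"y":0.03,"z":0.0,"roll":0.0},
  {"x":-0.18,"y":0.08,"z":0.0,"roll":0.0},
  {"x":-0.32,"y":0.14,"z":0.0,"roll":0.0},
  {"x":-0.46,"y":0.19,"z":0.0,"roll":0.0},
  {"x":-0.58,"y":0.24,"z":0.0,"roll":0.0},
  {"x":-0.68,"y":0.29,"z":0.0,"roll":0.0},
])

```text
t: 6.2
tool_pos: [588.0, 78.0, 239.8]
tool_rot: [-2.146, 2.294, 0.001]
wrist_force: [0.5, 0.1, -2.2]
gripper_width: 36.9
gripper_force: 60.8
```

arm_command([
  {"x":-0.1,"y":0.04,"z":0.0,"roll":0.0},
  {"x":-0.22,"y":0.09,"z":0.0,"roll":0.0},
  {"x":-0.36,"y":0.15,"z":0.0,"roll":0.0},
  {"x":-0.5,"y":0.21,"z":0.0,"roll":0.0},
  {"x":-0.62,"y":0.26,"z":0.0,"roll":0.0},
  {"x":-0.685,"y":0.288,"z":0.0,"roll":0.0},
  {"x":-0.685,"y":0.288,"z":0.0,"roll":0.0},
  {"x":-0.685,"y":0.288,"z":0.0,"roll":0.0},
  {"x":-0.685,"y":0.288,"z":0.0,"roll":0.0},
])

```text
t: 7.1
tool_pos: [540.7, 215.9, 239.9]
tool_rot: [2.145, -2.295, 0.0]
wrist_force: [0.7, -0.1, -3.0]
gripper_width: 36.7
gripper_force: 60.7
```

```bash
python3 - <<'E'
from h import *
go(541,217.4,240)
s=get_state();p=s["tool_pos"];fz=p[2]-148.3+6
r=[]
for n in("top","scene"):
    im=snapshot(n)[:,:,::-1];cv2.imwrite(f"pics/{n}c.png",im)
    o=rect(n,np.ascontiguousarray(im),p,fz,90,2.2);o=np.clip(o.astype(float)*2,0,255).astype(np.uint8);cv2.drawMarker(o,(198,198),(0,255,0),0,8);r.append(o)
cv2.imwrite("pics/c1.png",np.hstack(r))
E
```

```text
7.1 at [540.7 215.9 239.9] yaw y 176.1 q [ 0.65  0.34  0.07  0.   -1.3  -0.72] units [-0.008 -0.001 -0.001]
```

View pics/c1.png

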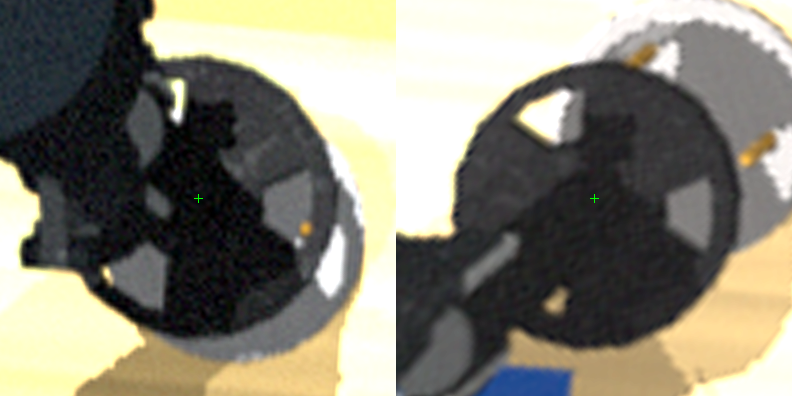

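Carried leg: one hole sits at about (289,205) in the left crop, and the hole angles come to ≈25° against 24.4° for the studs. The centre is about 1–2 mm off, so I'll correct that while lowering to 10 mm above the plate.

arm_command([
  {"x":-0.01,"y":-0.005,"z":0.03,"roll":0.0},
  {"x":-0.01,"y":-0.005,"z":0.08,"roll":0.004},
  {"x":-0.01,"y":-0.005,"z":0.12,"roll":0.004},
  {"x":-0.01,"y":-0.005,"z":0.15,"roll":0.004},
  {"x":-0.01,"y":-0.005,"z":0.18,"roll":0.004},
  {"x":-0.01,"y":-0.005,"z":0.2,"roll":0.004},
  {"x":-0.01,"y":-0.005,"z":0.22,"roll":0.004},
  {"x":-0.01,"y":-0.005,"z":0.235,"roll":0.004},
  {"x":-0.01,"y":-0.005,"z":0.25,"roll":0.004},
  {"x":-0.01,"y":-0.005,"z":0.265,"roll":0.004},
  {"x":-0.01,"y":-0.005,"z":0.28,"roll":0.004},
  {"x":-0.01,"y":-0.005,"z":0.29,"roll":0.004},
  {"x":-0.01,"y":-0.005,"z":0.3,"roll":0.004},
  {"x":-0.01,"y":-0.005,"z":0.3,"roll":0.004},
  {"x":-0.01,"y":-0.005,"z":0.3,"roll":0.004},
  {"x":-0.01,"y":-0.005,"z":0.3,"roll":0.004},
])

```text
t: 8.8
tool_pos: [541.9, 218.6, 180.0]
tool_rot: [-2.132, 2.307, -0.0]
wrist_force: [-0.1, 0.1, -3.4]
gripper_width: 36.9
gripper_force: 60.7
```

There's no contact, and the studs are in the holes. I'll lower the rest slowly.

arm_command([
  {"x":0.0,"y":0.0,"z":0.005,"roll":0.0},
  {"x":0.0,"y":0.0,"z":0.01,"roll":0.0},
  {"x":0.0,"y":0.0,"z":0.015,"roll":0.0},
  {"x":0.0,"y":0.0,"z":0.02,"roll":0.0},
  {"x":0.0,"y":0.0,"z":0.025,"roll":0.0},
  {"x":0.0,"y":0.0,"z":0.03,"roll":0.0},
  {"x":0.0,"y":0.0,"z":0.035,"roll":0.0},
  {"x":0.0,"y":0.0,"z":0.038,"roll":0.0},
  {"x":0.0,"y":0.0,"z":0.041,"roll":0.0},
  {"x":0.0,"y":0.0,"z":0.041,"roll":0.0},
  {"x":0.0,"y":0.0,"z":0.041,"roll":0.0},
])

```text
t: 9.9
tool_pos: [541.8, 218.5, 171.7]
tool_rot: [-2.132, 2.307, -0.0]
wrist_force: [0.0, -0.9, -2.6]
gripper_width: 36.6
gripper_force: 60.7
```

arm_command([
  {"x":0.0,"y":0.0,"z":0.002,"roll":0.0},
  {"x":0.0,"y":0.0,"z":0.004,"roll":0.0},
  {"x":0.0,"y":0.0,"z":0.006,"roll":0.0},
  {"x":0.0,"y":0.0,"z":0.006,"roll":0.0},
  {"x":0.0,"y":0.0,"z":0.006,"roll":0.0},
])

```text
t: 10.4
tool_pos: [541.8, 218.5, 170.5]
tool_rot: [2.132, -2.307, 0.0]
wrist_force: [0.2, 0.4, -3.5]
gripper_width: 36.4
gripper_force: 60.7
```

arm_command([
  {"x":0.0,"y":0.0,"z":0.002,"roll":0.0},
  {"x":0.0,"y":0.0,"z":0.004,"roll":0.0},
  {"x":0.0,"y":0.0,"z":0.004,"roll":0.0},
  {"x":0.0,"y":0.0,"z":0.004,"roll":0.0},
])

```text
t: 10.8
tool_pos: [541.9, 218.5, 170.3]
tool_rot: [-2.132, 2.307, -0.0]
wrist_force: [-1.4, -0.4, 2.3]
gripper_width: 36.6
gripper_force: 61.3
```

Contact begins at the expected seated height (170.3). I'll press slightly more, then check by picture before letting go.

arm_command([
  {"x":0.0,"y":0.0,"z":0.002,"roll":0.0},
  {"x":0.0,"y":0.0,"z":0.003,"roll":0.0},
  {"x":0.0,"y":0.0,"z":0.003,"roll":0.0},
])

```text
t: 11.1
tool_pos: [541.9, 218.5, 170.2]
tool_rot: [-2.132, 2.306, -0.001]
wrist_force: [-4.0, -1.0, 6.0]
gripper_width: 37.0
gripper_force: 61.7
```

```bash
python3 - <<'E'
from h import *
r=[]
for n in("top","scene"):
    im=snapshot(n)[:,:,::-1]
    o=rect(n,np.ascontiguousarray(im),[541.5,217.5],28,90,2.2);o=np.clip(o.astype(float)*2,0,255).astype(np.uint8);r.append(o)
cv2.imwrite("pics/c2.png",np.hstack(r))
E
```

```text
(no output)
```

View pics/c2.png

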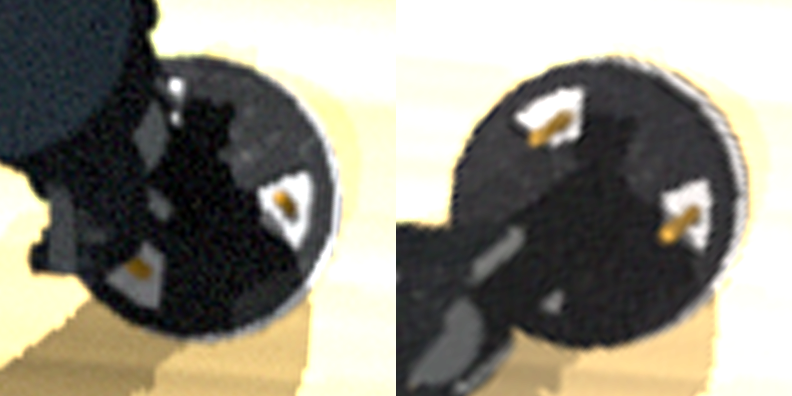

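The studs stand well inside the holes (left crop (287,205) and (138,268); right crop (550,128) and (683,220)), and the flange covers the plate concentrically. I'm letting go and going straight up.

arm_command([
  {"x":0.0,"y":0.0,"z":0.0,"roll":0.0},
  {"x":0.0,"y":0.0,"z":0.0,"roll":0.0},
  {"x":0.0,"y":0.0,"z":0.0,"roll":0.0},
  {"x":0.0,"y":0.0,"z":0.0,"roll":0.0},
  {"x":0.0,"y":0.0,"z":0.0,"roll":0.0},
  {"x":0.0,"y":0.0,"z":0.0,"roll":0.0},
  {"x":0.0,"y":0.0,"z":0.0,"roll":0.0},
  {"x":0.0,"y":0.0,"z":0.0,"roll":0.0},
  {"x":0.0,"y":0.0,"z":0.0,"roll":0.0},
  {"x":0.0,"y":0.0,"z":0.0,"roll":0.0},
], gripper=1)

```text
t: 12.2
tool_pos: [541.8, 218.5, 169.1]
tool_rot: [-2.132, 2.307, 0.0]
wrist_force: [-0.2, 1.2, 0.4]
gripper_width: 85.0
gripper_force: 0.0
```

arm_command([
  {"x":0.0,"y":0.0,"z":-0.03,"roll":0.0},
  {"x":0.0,"y":0.0,"z":-0.1,"roll":0.0},
  {"x":0.0,"y":0.0,"z":-0.2,"roll":0.0},
  {"x":0.0,"y":0.0,"z":-0.3,"roll":0.0},
  {"x":0.0,"y":0.0,"z":-0.45,"roll":0.0},
  {"x":0.0,"y":0.0,"z":-0.6,"roll":0.0},
  {"x":0.0,"y":0.0,"z":-0.75,"roll":0.0},
  {"x":0.4,"y":0.0,"z":-0.8,"roll":0.0},
  {"x":0.8,"y":0.0,"z":-0.8,"roll":0.0},
  {"x":0.9,"y":0.0,"z":-0.8,"roll":0.0},
  {"x":0.9,"y":0.0,"z":-0.8,"roll":0.0},
  {"x":0.9,"y":0.0,"z":-0.8,"roll":0.0},
  {"x":0.9,"y":0.0,"z":-0.8,"roll":0.0},
])

```text
t: 13.5
tool_pos: [527.5, 38.5, 329.7]
tool_rot: [-2.13, 2.308, -0.0]
wrist_force: [-0.5, 0.7, 0.2]
gripper_width: 85.5
gripper_force: 0.0
```

```bash
python3 - <<'E'
from h import *
cv2.imwrite("pics/e.png",np.ascontiguousarray(snapshot("scene")[:,:,::-1]))
E
```

```text
(no output)
```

View pics/e.png

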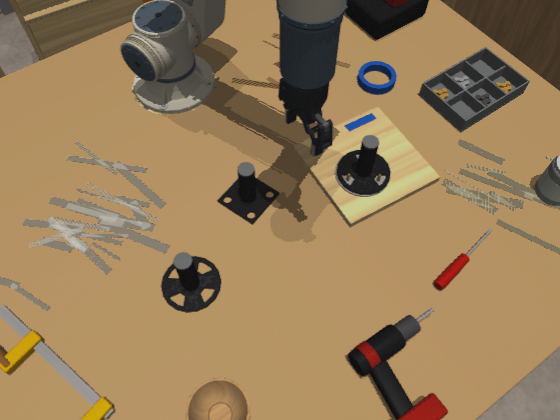

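The leg stands upright and seated on the mount at about (363,172). The other two legs haven't moved, and the gripper is clear.

```bash
python3 -c "
from station import *
print(hand_in())"
```

```text
the job is handed in; nothing more can be done
None
```

The three-hole leg is seated on the mounting plate with the studs through its holes, released and standing upright; the other two legs were left untouched, and the job was handed in at about 13.5 s (no verdict was returned).

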